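# Pack the wedge cassettes head to tail and clamp them

## Robot

A 7-joint arm with a two-finger parallel gripper is mounted at the origin on the work surface; the furniture and walls round the work are solid. World frame = base frame: x ahead of the robot, y to its left, z up, the work surface at z = 0. Lengths are in m, angles in degrees, forces in N, time in s.
With the tool pointing down it reaches from about 0.425 to 0.925 m from the base axis. Payload 6.8 kg.
Tool frame: the origin (TCP) lies on the centre line of the jaws, within the pads' length; the fingertips stand 25 mm ahead of it and the grasp point (between the pads) lies 6 mm ahead of it (arm.tips_ahead is the distance from the TCP to the fingertips, in m); z points along the fingers, y is the line along which they close (so a half turn about z gives the same grasp; the last joint's range is limited). The gripper opens to 85 mm and grips with 20 to 120 N. Pads are 22 mm wide; open, the fingers measure 114 mm over their backs; the gripper's body (76 mm by 85 mm) begins 54 mm behind the grasp point. The pads swing forward as they close: fully open they stand 13 mm farther back than shut.
Start: joints at [59.238, 27.33, 1.283, 89.118, -0.659, 63.558, -4.761], TCP at [0.281, -0.614, 0.256] pointing down, gripper open.
Joint ranges: [-169.35, 169.35], [-19.33, 120.38], [-80.79, 83.38], [13.8, 139.57], [-78.32, 258.32], [9.67, 109.79], [-169.56, 169.56]. Speed limits (degrees/s): [136.94, 136.94, 180, 180, 180, 180, 180].

## Interface

Orientations are given as a 3x3 rotation matrix whose columns are the frame's x, y, z axes.
In Python, from cell import status, vision, hand_in, boxes_of, regions_of, arm gives the robot as it stands.
- The arm moves only by the tool carry_out, never from a script. Its argument "rows" is a list of rows, each an object with "linear": the shift along the tool's x, y, z normalised to -1 to 1, where 1 is 0.4 m, a list of three; "delta_rot": the turn, a rotation vector about the tool's x, y, z normalised to -1 to 1, where 1 is pi rad, a list of three. In form: [{"linear": [tx, ty, tz], "delta_rot": [ax, ay, az]}, ...]. A call has 1 to 8 rows; each row is the pose to reach, as a shift and turn from the pose commanded when the call began, along the tool's axes at that moment, turning the shorter way round; what a row does not reach only later rows make up. A row lasts 1/8 s, in which the tool goes at most 62.5 mm and 10.7 degrees, less where a joint would pass 70% of its speed; a pose out of reach is approached as far as the arm can. A call with a number of a shift or a turn outside -1 to 1 is refused whole. A call with a gripper value outside its range is refused whole. "gripper" is the closure, from 0 (fully open) to 1 (shut), set as the call begins (left out, the last holds). The fingers move at their own pace and stop on an object; "force" is the grip in N (left out, the last holds). Time passes only in rows, so rows that repeat a pose let the fingers close. It gives the time, the measured TCP pose, the force, the opening and the grip force at its end, in the units of the state.
- status.get_obs(): the state, without advancing time (a new reading comes with each control period).
- vision.camera(name): name is "scene" or "top" or "wrist"; returns the picture (420x560x3 uint8, red, green, blue); there is no depth.
- vision.camera_model(name): a dict with "K" (3x3 intrinsics, pixels), "extrinsics" (4x4, takes a point from camera to world coordinates); the wrist camera has in their place "tool_from_camera" (4x4, takes a point from camera to tool coordinates, whose origin is the TCP and whose axes are the flange's). Camera axes: x right, y down, z forward; pixel columns grow to the right and rows downward; lengths in m; the calibration is good to about 2 mm. A picture is of the moment at which its call begins: read the wrist's pose just before it. camera_model takes no time and is no camera call.
- hand_in(): hands the job in; it is judged then, once.
Trained networks look in the newest picture that a camera, given by its name, has taken for a name from the list of things; names that differ only in an ending like _2 or _b are one class to them, and where a whole thing is asked for, a point or a joint stands for the part that bears it (a point fixed in the world has none). Each returns a list of dicts, best first, with "conf" (0 to 1); they miss things now and then, are a little off and sometimes report something else, mostly with a low value. They report only what shows in the picture. A call takes as long as a camera call. They do not tell look-alikes from the thing itself.
- boxes_of(camera, label): "extent" ([left, top, width, height] in pixels, round what is visible of it).
- regions_of(camera, label): "mask" (420x560 bool, what is visible of it) and "extent" ([left, top, width, height] in pixels, round what is visible of it).
The state is a dict: "t": time; "joint_positions": joint angles; "joint_vel": joint speeds; "joint_torque": joint torques, N m; "eef_pos": TCP position; "eef_rot": TCP orientation; "wrist_force": force on the tool from outside, world axes, zero at the start; "moment": the same for the moment, N m; "opening": opening from 0.0 (shut) to 1.0 (fully open); "finger_force": force on a finger pad.
Only numpy, scipy, OpenCV 4.12 (cv2) and the standard library are available. Lean on these libraries where they do the work, as an engineer would, in place of code of your own. Each camera call takes 0.05 s, during which the arm holds its last target. There are 200 camera calls.

## Task

Pack the three loose wedge-shaped cassettes into the aluminium tray beside the one already there, head to tail in turn (thick end next to thin end) so that the four fill a rectangle, standing flat on the tray floor. Then slide the plate with the orange tab up firmly against the last one, so that the row is closed up with no slack. Set the cassettes down rather than dropping or tipping them, and leave the jars, the bottle and the carton alone.

Things in the scene. Friction and masses are not known exactly. Their poses are not given: they have to be found in the camera images.
- tray: open aluminium tray fixed on the wooden counter, whose top is 6 mm above z = 0; origin: centre of underside. Inside 118 mm along x, 188 mm along y (-94 to +94 mm), floor 4 mm up, walls 4 mm thick, 24 mm high. Cassettes stand in a row along its y, their lengths along its x, from the closed +y end; the sliding plate is at the -y end.
- plate_tab (a point): middle of the orange tab (40 mm along tray x, 12 mm along tray y, 43 to 77 mm above the tray's underside) on the grey sliding plate (112 x 12 mm, top 44 mm up). The point lies 60 mm above the tray's underside, mid-thickness; axes as the tray's. Pinch or push it.
- plate (a joint): travel of the plate along tray +y in m; 0 = wide open (mid-thickness at tray y = -88 mm), limit 0.068. About 2 N of friction, no spring; stays where left. Meets four properly packed cassettes at about 0.040.
- cassette_a_c (a point): cassette standing in the tray's +y end, thick end to tray -x. Right-angled wedge from above: straight side y = -17 mm; other side slants from y = +5 mm at x = -55 mm (22 mm wide) to +29 mm at x = +55 mm (46 mm). Body 40 mm high; on its lid a fin to pinch along x: 12 mm (x) by 20 mm (y), at x = y = 0, 40 to 72 mm above the underside. Point: x = y = 0, 36 mm above the underside.
- cassette_b_c (a point): loose blue wedge cassette with white lid, left of the tray; same as cassette_a: fin and underside as there. Starts flat on the grey worktop (z = 0). Point: 36 mm above the underside, below the fin's middle. x along its 110 mm length to the thick end (red dot), straight side at y = -17 mm, slanted side on +y. 110 to 210 g.
- cassette_c_c (a point): loose blue wedge cassette with white lid, left of the tray; same as cassette_a: fin and underside as there. Starts flat on the grey worktop (z = 0). Point: 36 mm above the underside, below the fin's middle. x along its 110 mm length to the thick end (red dot), straight side at y = -17 mm, slanted side on +y. 110 to 210 g.
- cassette_d_c (a point): loose blue wedge cassette with white lid, left of the tray; same as cassette_a: fin and underside as there. Starts flat on the grey worktop (z = 0). Point: 36 mm above the underside, below the fin's middle. x along its 110 mm length to the thick end (red dot), straight side at y = -17 mm, slanted side on +y. 110 to 210 g.
- dosage_box: small brown and white carton, 52x60x110 mm, origin at the centre of its underside; bystander, behind the tray
- amber_bottle: small brown bottle with black cap, 50 mm across, 110 mm high, origin at the centre of its underside; bystander at the back
- jar_back: white ointment jar, 60 mm across, 42 mm high, origin at the centre of its underside; bystander behind the tray
- jar_near: white ointment jar, 68 mm across, 50 mm high, origin at the centre of its underside; bystander, near right
- jar_left: white ointment jar, 58 mm across, 40 mm high, origin at the centre of its underside; bystander, near left
Things that resemble listed ones, but are neither listed nor needed, are in the scene too. What is shaped like the part that bears cassette_a_c but green or yellow is not meant. What is shaped like the part that bears cassette_b_c but yellow is not meant.

How it is judged (in metres and radians):
On the way:
1. all four cassettes stand flat in the tray (x of cassette_a_c in the frame of tray between -0.008 and 0.008 m and y of cassette_a_c in the frame of tray between -0.066 and 0.084 m and z of each of cassette_a_c, cassette_b_c, cassette_c_c, cassette_d_c in the frame of tray below 0.046 m and angle between each of cassette_a_c, cassette_b_c, cassette_c_c, cassette_d_c's own z axis and vertical below 0.06 rad and angle between the x axis of each of cassette_a_c, cassette_b_c, cassette_c_c, cassette_d_c and the x axis of tray, either way round below 0.12 rad and x of cassette_b_c in the frame of tray between -0.008 and 0.008 m and y of cassette_b_c in the frame of tray between -0.066 and 0.084 m and x of cassette_c_c in the frame of tray between -0.008 and 0.008 m and y of cassette_c_c in the frame of tray between -0.066 and 0.084 m and x of cassette_d_c in the frame of tray between -0.008 and 0.008 m and y of cassette_d_c in the frame of tray between -0.066 and 0.084 m), for 0.2 s.
At the end, for the whole second after the job is handed in: All four cassettes at rest, flat in the tray (points within 8 mm of its long centre line, lengths within 0.12 rad of tray x, tilt under 0.06 rad, within 6 mm of the floor), and the plate at 0.035 m or more (at most 5 mm slack: possible only head to tail) (all of step 1 and value of joint plate above 0.035 m and linear speed of each of cassette_a, cassette_b, cassette_c, cassette_d below 0.02 m/s); the robot touches nothing.
It fails at once if a jar, the bottle or the carton is moved more than 30 mm (distance of any of dosage_box, amber_bottle, jar_back, jar_near, jar_left from where it was at the start of the episode above 0.03 m).
It fails at once if a cassette is tipped over (more than 0.5 rad) (angle between any of cassette_a_c, cassette_b_c, cassette_c_c, cassette_d_c's own z axis and vertical above 0.5 rad).
It fails at once if a cassette is dropped (faster than 0.7 m/s while not held, a fall of over 25 mm) ((linear speed of cassette_a above 0.7 m/s and contact force between the fingers and cassette_a below 0.1 N) or (linear speed of cassette_b above 0.7 m/s and contact force between the fingers and cassette_b below 0.1 N) or (linear speed of cassette_c above 0.7 m/s and contact force between the fingers and cassette_c below 0.1 N) or (linear speed of cassette_d above 0.7 m/s and contact force between the fingers and cassette_d below 0.1 N)).
It also fails if it takes over 72 s, if anything falls off the work surface, if the arm or the gripper's body presses on something with over 40 N, if the wrist force passes 120 N, or if a joint passes its speed limit or range.

## Working session

There is one attempt and no reset: what is moved stays moved. The work goes in short steps, Python scripts to look and compute and a tool call to move; the robot and the scene stay as the last step left them, time stands still between calls to the robot, and variables do not carry over. Pictures are saved under pics/ and viewed, at most 12 in all, crops included, and the job is handed in when it is done.

Besides the shell and the picture viewer there is one more tool, called after "Call:" as name(argument=value, ...), one argument or row to a line, values as JSON. carry_out: Moves the arm, as the interface text tells. Scaled input: -1 to 1 covers 0.4 m each way for a shift and pi rad each way for a turn. Its arguments: {"type":"object","properties":{"rows":{"type":"array"},"gripper":{"type":"number"},"force":{"type":"number"}},"required":["rows"]}

```bash
ls; mkdir -p pics; python3 - <<'E'
from cell import status, vision
import cv2, numpy as np
s=status.get_obs(); print({k:np.round(v,3).tolist() for k,v in s.items()})
a=vision.camera("top"); b=vision.camera("scene")
cv2.imwrite("pics/top0.png",cv2.resize(a[:,:,::-1],(784,588),interpolation=cv2.INTER_CUBIC)); cv2.imwrite("pics/scene0.png",b[:,:,::-1])
np.save("top0.npy",a);np.save("scene0.npy",b)
for n in("top","scene","wrist"):
  for k,v in vision.camera_model(n).items(): print(n,k,np.round(v,4).tolist())
E
```

```text
pics
{'t': 0.0, 'joint_positions': [59.238, 27.375, 1.28, 89.178, -0.658, 63.559, -4.761], 'joint_vel': [-0.005, -0.01, 0.006, 0.005, 0.038, 0.051, -0.047], 'joint_torque': [0.0, -59.646, 1.608, -28.12, 0.012, 0.009, -0.0], 'eef_pos': [0.28, -0.613, 0.255], 'eef_rot': [[0.909, 0.416, -0.001], [0.416, -0.909, 0.002], [-0.0, -0.002, -1.0]], 'wrist_force': [-0.102, -0.892, -0.572], 'moment': [-0.061, 0.009, 0.006], 'finger_force': 0.0, 'opening': 0.999}
top K [[496.2716, 0.0, 275.2076], [0.0, 496.2716, 203.0735], [0.0, 0.0, 1.0]]
top extrinsics [[-0.0215, -0.9956, 0.0917, 0.3206], [-0.9996, 0.0229, 0.0148, 0.0445], [-0.0168, -0.0914, -0.9957, 1.5799], [0.0, 0.0, 0.0, 1.0]]
scene K [[516.4562, 0.0, 271.3729], [0.0, 516.4562, 208.3679], [0.0, 0.0, 1.0]]
scene extrinsics [[-0.5924, -0.5578, 0.5814, -0.4535], [-0.8055, 0.4262, -0.4118, 0.7008], [-0.0181, -0.7122, -0.7017, 1.1745], [0.0, 0.0, 0.0, 1.0]]
wrist K [[301.0759, 0.0, 273.1985], [0.0, 301.0759, 204.9987], [0.0, 0.0, 1.0]]
wrist tool_from_camera [[-0.0, -0.9466, -0.3223, 0.0821], [1.0, 0.0001, -0.0004, 0.0007], [0.0005, -0.3223, 0.9466, -0.1178], [0.0, 0.0, 0.0, 1.0]]
```

View pics/top0.png

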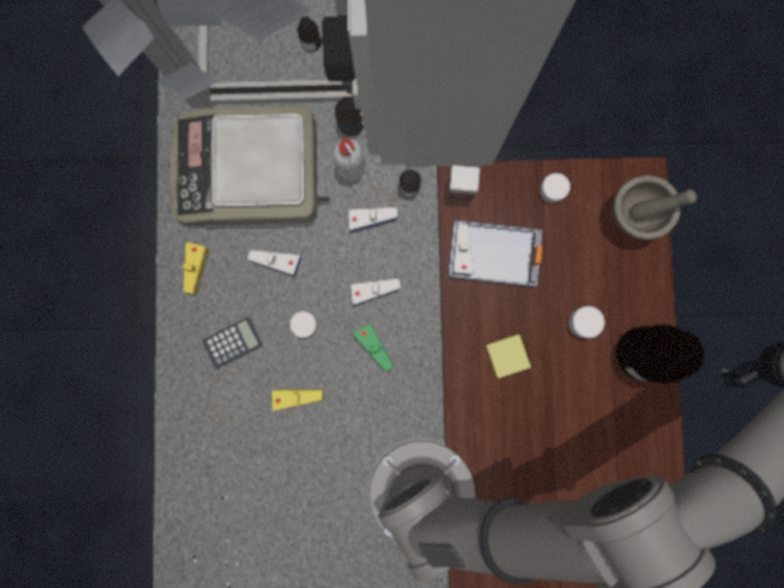

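View pics/scene0.png

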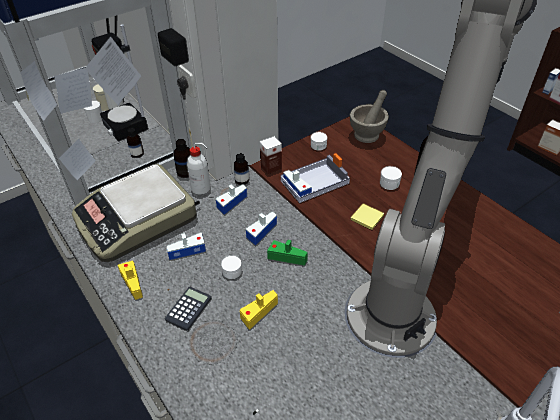

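```bash
cat > h.py <<'E'
import numpy as np, cv2
from scipy.spatial.transform import Rotation as R
from cell import status, vision, boxes_of, regions_of
def cam(name):
    m=vision.camera_model(name)
    if name!="wrist": return m["K"],np.array(m["extrinsics"])
    s=status.get_obs(); T=np.eye(4); T[:3,:3]=s["eef_rot"]; T[:3,3]=s["eef_pos"]
    return m["K"],T@np.array(m["tool_from_camera"])
def p2w(KE,uv,z):
    K,E=KE; uv=np.atleast_2d(uv).astype(float)
    d=(np.c_[uv,np.ones(len(uv))]@np.linalg.inv(K).T)@E[:3,:3].T
    return E[:3,3]+d*((z-E[2,3])/d[:,2])[:,None]
def w2p(KE,X):
    K,E=KE; c=(np.atleast_2d(X)-E[:3,3])@E[:3,:3]; p=c@np.array(K).T; return p[:,:2]/p[:,2:]
def go(pos,yaw,base=None):
    """row numbers to tool pos with tool-x yaw (deg), pointing down"""
    s=status.get_obs(); Rm=np.array(s["eef_rot"]) if base is None else base[1]; p=np.array(s["eef_pos"]) if base is None else base[0]
    y=np.radians(yaw); T=np.array([[np.cos(y),np.sin(y),0],[np.sin(y),-np.cos(y),0],[0,0,-1]])
    l=Rm.T@(np.array(pos)-p)/0.4; r=R.from_matrix(Rm.T@T).as_rotvec()/np.pi
    print("linear",np.round(l,4).tolist(),"rot",np.round(r,4).tolist(),"dist",round(np.linalg.norm(l)*.4,3),"ang",round(np.linalg.norm(r)*180,1))
E
python3 - <<'E'
from h import *
vision.camera("top"); KE=cam("top")
for n in("tray","cassette_b_c","jar_left","jar_near","jar_back","dosage_box","amber_bottle","plate_tab"):
  for r in regions_of("top",n):
    c=np.argwhere(r["mask"])[:,::-1].astype(np.float32); 
    q=cv2.minAreaRect(c); print(n,round(r["conf"],2),np.round(r["extent"]).tolist(),np.round(p2w(KE,[q[0]],0.03)[0],3),"rect mm",np.round(np.array(q[1])*3.1),round(q[2]))
E
```

```text
tray 0.77 [320.0, 160.0, 66.0, 49.0] [ 0.528 -0.182  0.03 ] rect mm [201. 128.] 6
tray 0.72 [378.0, 166.0, 7.0, 34.0] [ 0.517 -0.27   0.03 ] rect mm [ 24. 103.] 3
tray 0.57 [317.0, 119.0, 25.0, 28.0] [ 0.687 -0.113  0.03 ] rect mm [78. 71.] 90
cassette_b_c 0.96 [252.0, 199.0, 32.0, 22.0] [0.447 0.09  0.03 ] rect mm [ 47. 111.] 82
cassette_b_c 0.91 [130.0, 175.0, 19.0, 36.0] [0.506 0.499 0.03 ] rect mm [ 49. 107.] 10
cassette_b_c 0.29 [411.0, 219.0, 21.0, 21.0] [ 0.368 -0.377  0.03 ] rect mm [65. 74.] 90
jar_left 0.73 [209.0, 222.0, 19.0, 17.0] [0.378 0.252 0.03 ] rect mm [55. 53.] 45
jar_near 0.78 [409.0, 221.0, 21.0, 16.0] [ 0.369 -0.377  0.03 ] rect mm [62. 68.] 90
jar_near 0.2 [285.0, 124.0, 13.0, 20.0] [0.69  0.008 0.03 ] rect mm [59. 46.] 90
jar_back 0.66 [385.0, 122.0, 23.0, 25.0] [ 0.674 -0.319  0.03 ] rect mm [62. 62.] 90
dosage_box 0.6 [321.0, 119.0, 24.0, 26.0] [ 0.688 -0.113  0.03 ] rect mm [66. 75.] 5
dosage_box 0.41 [251.0, 199.0, 33.0, 20.0] [0.448 0.089 0.03 ] rect mm [ 45. 108.] 83
amber_bottle 0.28 [252.0, 201.0, 35.0, 19.0] [0.448 0.089 0.03 ] rect mm [ 44. 107.] 83
plate_tab 0.68 [378.0, 164.0, 10.0, 37.0] [ 0.515 -0.27   0.03 ] rect mm [ 25. 113.] 7
```

```bash
python3 - <<'E'
from h import *
go([.53,-.11,.30],90)
E
```

```text
linear [1.0907, -0.8866, -0.1093] rot [-0.0, -0.0, -0.3635] dist 0.564 ang 65.4
```

Call:
carry_out(
  rows=[
    {"linear": [0.9,-0.75,-0.11],"delta_rot": [0,0,-0.3635]},
    {"linear": [0.9,-0.75,-0.11],"delta_rot": [0,0,-0.3635]},
    {"linear": [0.9,-0.75,-0.11],"delta_rot": [0,0,-0.3635]},
    {"linear": [0.9,-0.75,-0.11],"delta_rot": [0,0,-0.3635]},
    {"linear": [0.9,-0.75,-0.11],"delta_rot": [0,0,-0.3635]},
    {"linear": [0.9,-0.75,-0.11],"delta_rot": [0,0,-0.3635]},
    {"linear": [0.9,-0.75,-0.11],"delta_rot": [0,0,-0.3635]},
    {"linear": [0.9,-0.75,-0.11],"delta_rot": [0,0,-0.3635]},
  ],
  gripper=0,
)

```text
t: 1.55
eef_pos: [0.4848, -0.1878, 0.3011]
eef_rot: [[-0.004, 1.0, 0.002], [1.0, 0.004, 0.0], [0.0, 0.002, -1.0]]
wrist_force: [-0.1, -1.1, -0.3]
opening: 1.0
finger_force: 0.0
```

```bash
python3 - <<'E'
from h import *
s=status.get_obs(); print(s["t"],s["joint_positions"],s["eef_pos"])
go([.53,-.11,.30],90)
E
```

```text
1.55 [ 34.8719661   11.83502396 -23.6493426  105.83811932   5.24647769
  63.30401488   9.56855111] [ 0.48476707 -0.18775565  0.3011355 ]
linear [0.1939, 0.1139, 0.0031] rot [0.0005, -0.0001, 0.0014] dist 0.09 ang 0.3
```

Call:
carry_out(
  rows=[
    {"linear": [0.194,0.114,0],"delta_rot": [0,0,0]},
    {"linear": [0.194,0.114,0],"delta_rot": [0,0,0]},
    {"linear": [0.194,0.114,0],"delta_rot": [0,0,0]},
    {"linear": [0.194,0.114,0],"delta_rot": [0,0,0]},
  ],
)

```text
t: 2.05
eef_pos: [0.5285, -0.1149, 0.3002]
eef_rot: [[0.001, 1.0, -0.0], [1.0, -0.001, -0.001], [-0.001, -0.0, -1.0]]
wrist_force: [-0.9, -0.4, 1.0]
opening: 1.003
finger_force: 0.0
```

```bash
python3 - <<'E'
from h import *
KE=cam("wrist"); a=vision.camera("wrist"); np.savez("w1.npz",a=a,K=KE[0],E=KE[1])
cv2.imwrite("pics/w1.png",cv2.resize(a[:,:,::-1],(784,588),interpolation=cv2.INTER_CUBIC)); print(KE[1].round(3))
go([.53,.20,.30],90)
E
```

```text
[[ 1.    -0.001 -0.002  0.528]
 [-0.001 -0.947 -0.322 -0.033]
 [-0.002  0.322 -0.947  0.418]
 [ 0.     0.     0.     1.   ]]
linear [0.7885, 0.0024, -0.0002] rot [-0.0002, 0.0002, -0.0007] dist 0.315 ang 0.1
```

View pics/w1.png

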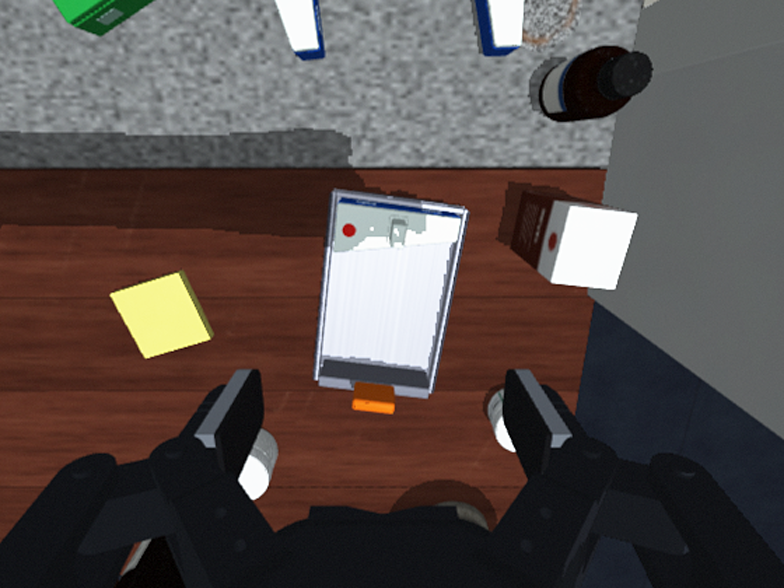

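Call:
carry_out(
  rows=[
    {"linear": [0.79,0,0],"delta_rot": [0,0,0]},
    {"linear": [0.79,0,0],"delta_rot": [0,0,0]},
    {"linear": [0.79,0,0],"delta_rot": [0,0,0]},
    {"linear": [0.79,0,0],"delta_rot": [0,0,0]},
    {"linear": [0.79,0,0],"delta_rot": [0,0,0]},
    {"linear": [0.79,0,0],"delta_rot": [0,0,0]},
    {"linear": [0.79,0,0],"delta_rot": [0,0,0]},
    {"linear": [0.79,0,0],"delta_rot": [0,0,0]},
  ],
)

```text
t: 3.1
eef_pos: [0.5296, 0.1994, 0.3001]
eef_rot: [[0.004, 1.0, -0.0], [1.0, -0.004, -0.001], [-0.001, -0.0, -1.0]]
wrist_force: [-0.3, 0.6, 1.0]
opening: 0.996
finger_force: 0.0
```

```bash
python3 - <<'E'
from h import *
d=np.load("w1.npz"); K1=(d["K"],d["E"])
q=p2w(K1,np.array([[333,188],[469,207],[432,397],[315,381]])/1.4,.030); print(q.round(4),q.mean(0).round(4))
for i in range(4):
  e=q[(i+1)%4]-q[i]; print(np.linalg.norm(e).round(4),np.degrees(np.arctan2(e[1],e[0])).round(2))
KE=cam("wrist"); a=vision.camera("wrist"); np.savez("w2.npz",a=a,K=KE[0],E=KE[1])
t=cv2.resize(d["a"][115:305,200:360,::-1],(505,600),interpolation=cv2.INTER_CUBIC)
b=cv2.resize(a[:,:,::-1],(800,600),interpolation=cv2.INTER_CUBIC)
cv2.imwrite("pics/w1c.png",t); cv2.imwrite("pics/w2.png",b); print(status.get_obs()["eef_pos"])
E
```

```text
[[ 0.4831 -0.0708  0.03  ]
 [ 0.6066 -0.0879  0.03  ]
 [ 0.5802 -0.289   0.03  ]
 [ 0.4564 -0.2694  0.03  ]] [ 0.5316 -0.1793  0.03  ]
0.1247 -7.89
0.2028 -97.49
0.1253 171.03
0.2004 82.34
[0.52957527 0.19964125 0.3001761 ]
```

View pics/w2.png

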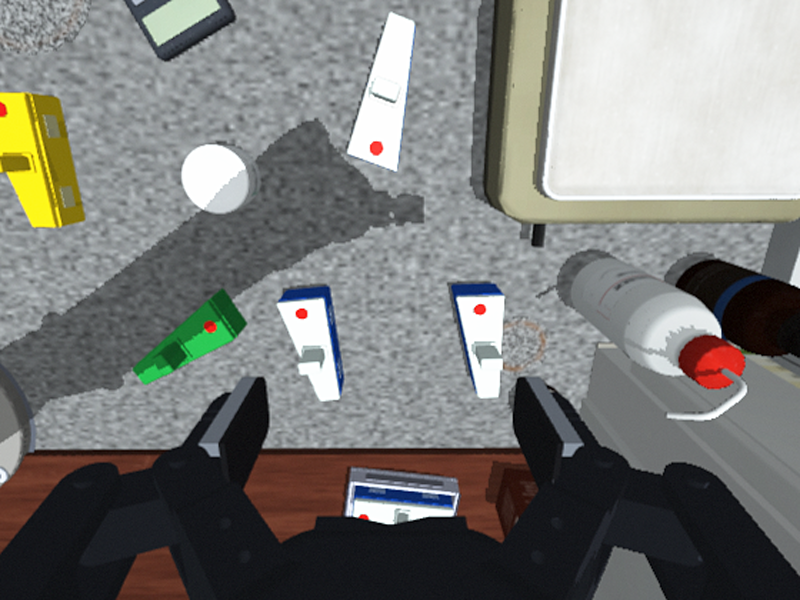

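View pics/w1c.png

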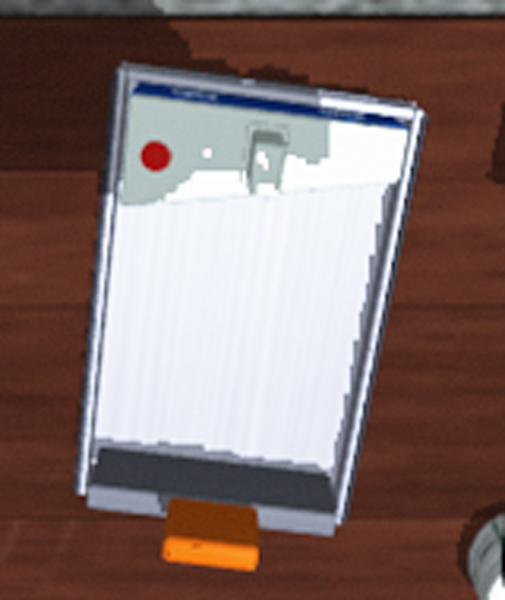

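```bash
cat >> h.py <<'E'
from scipy.optimize import minimize
W=np.array([[-55,-17],[55,-17],[55,29],[-55,5]])/1000
F=np.array([[x,y,z] for x in(-.006,.006) for y in(-.01,.01) for z in(.04,.072)])
def poly(KE,P,shape,S=4):
    m=np.zeros((shape[0]*S,shape[1]*S),np.uint8)
    cv2.fillPoly(m,[np.round(((P+.5)*S-.5)*16).astype(np.int32)],255,shift=4); return cv2.resize(m,shape[::-1],interpolation=cv2.INTER_AREA)/255.
def fitlid(KE,mask,x0,z0=0.):
    def place(p,q): 
        c,s=np.cos(p[2]),np.sin(p[2]); return np.c_[p[0]+c*q[:,0]-s*q[:,1],p[1]+s*q[:,0]+c*q[:,1]]
    u=w2p(KE,np.r_[x0[:2],.04+z0])[0].astype(int); o=np.maximum(u-110,0); mm=mask[o[1]:u[1]+110,o[0]:u[0]+110].astype(float)
    def cost(p):
        L=w2p(KE,np.c_[place(p,W),np.full(4,.04+z0)])-o
        H=cv2.convexHull((w2p(KE,np.c_[place(p,F[:,:2]),F[:,2]+z0])-o).astype(np.float32))[:,0]
        return (np.abs(poly(KE,L,mm.shape)-mm)*(1-poly(KE,H,mm.shape))).sum()
    best=min((minimize(cost,[x0[0],x0[1],x0[2]],method="Nelder-Mead",options=dict(initial_simplex=np.array(x0)+np.array([[0,0,0],[d,0,0],[0,d,0],[0,0,d*8]]),xatol=1e-5,fatol=.01,maxiter=400)) for d in(.01,-.006)),key=lambda r:r.fun)
    return best.x,best.fun,mm.sum()
def lidmask(a,near,thr=215):
    w=(a.min(2)>thr).astype(np.uint8); n,l,st,ce=cv2.connectedComponentsWithStats(w)
    ok=[i for i in range(1,n) if st[i,4]>80 and np.hypot(*(ce[i]-near))<45]
    m=np.isin(l,ok).astype(np.uint8); m2=np.zeros_like(m); cs,_=cv2.findContours(m,cv2.RETR_EXTERNAL,cv2.CHAIN_APPROX_NONE); cv2.drawContours(m2,cs,-1,1,-1); return m2
E
python3 - <<'E'
from h import *
d=np.load("w2.npz"); K2=(d["K"],d["E"])
for n,(c,y) in {"P":((312,345),100),"Q":((482,340),92),"S":((384,92),-100)}.items():
  c=np.array(c)/1.4286; x0=np.r_[p2w(K2,[c],.04)[0,:2],np.radians(y)]
  m=lidmask(d["a"],c); r=fitlid(K2,m,x0); print(n,r[0][:2].round(4),np.degrees(r[0][2]).round(2),round(r[1],1),r[2])
d=np.load("w1.npz"); K1=(d["K"],d["E"])
C=lambda *p:np.array(p)/3.156+[200,115]-.3
q=p2w(K1,C((120,65),(425,108),(343,522),(80,493)),.030); print(q.round(4))
x=q[1]-q[0]; L=np.linalg.norm(x); print("w",L,np.degrees(np.arctan2(x[1],x[0])))
for e in(q[2]-q[1],q[3]-q[0]): print(np.linalg.norm(e),np.degrees(np.arctan2(-e[1],-e[0]))-90)
x/=L; y=np.array([-x[1],x[0],0]); c=(q[0]+q[1])/2-.098*y; print("tray c",c.round(4))
tf=lambda uv,z:[(np.round([(p-c)@x,(p-c)@y],4)*1000).tolist() for p in p2w(K1,uv,z)]
print("a slant",tf(C((123,205),(392,180)),.05)," dot",tf(C((156,156)),.05))
print("plate top front edge z.05",tf(C((88,487),(338,512)),.05),"tab top",tf(C((163,555),(260,570)),.083))
d=np.load("w2.npz"); K1=(d["K"],d["E"]); print("rim w2",tf(np.array([[348,468],[459,478]])/1.4286,.03))
E
```

```text
P [0.4544 0.0927] 95.15 136.4 1493.0
Q [0.6199 0.0952] 91.78 164.2 1465.0
S [0.5255 0.3216] -110.28 242.7 2865.0
[[ 0.4829 -0.072   0.03  ]
 [ 0.6059 -0.0893  0.03  ]
 [ 0.5797 -0.283   0.03  ]
 [ 0.4566 -0.2673  0.03  ]]
w 0.1242074248797434 -7.964468449343377
0.19548152336383604 -7.703345374060859
0.19706366140811699 -7.6738557349080025
tray c [ 0.5308 -0.1777  0.03  ]
a slant [[-53.400000000000006, 46.199999999999996], [50.6, 70.9]]  dot [[-42.6, 67.6]]
plate top front edge z.05 [[-55.9, -83.1], [55.5, -80.3]] tab top [[-19.400000000000002, -90.39999999999999], [21.3, -92.0]]
rim w2 [[-66.3, 114.3], [57.9, 117.5]]
```

```bash
python3 - <<'E'
from h import *
d=np.load("w2.npz"); K2=(d["K"],d["E"]); a=d["a"]; out=[]
for (c,p) in [((312,345),(.4544,.0927,95.15)),((482,340),(.6199,.0952,91.78)),((384,92),(.5255,.3216,-110.28))]:
  c=np.array(c)/1.4286; m=lidmask(a,c); 
  t=np.radians(p[2]); Rz=np.array([[np.cos(t),-np.sin(t)],[np.sin(t),np.cos(t)]])
  u=w2p(K2,np.c_[W@Rz.T+p[:2],np.full(4,.04)]); f=w2p(K2,np.c_[F[:,:2]@Rz.T+p[:2],F[:,2]])
  o=np.array([int(c[0])-40,max(int(c[1])-60,0)]); S=5
  for k in (0,1):
    g=(a[:,:,::-1] if k==0 else np.dstack([m*255]*3))[o[1]:o[1]+120,o[0]:o[0]+80].copy(); g=cv2.resize(g,None,fx=S,fy=S,interpolation=cv2.INTER_NEAREST)
    cv2.polylines(g,[np.int32((u-o+.5)*S)],True,(0,160,0),1); 
    for q in f: cv2.circle(g,tuple(int(v) for v in (q-o+.5)*S),3,(255,0,255),-1)
    if k==0: out.append(g)
    else: out.append(cv2.resize(g,None,fx=.5,fy=.5))
top=np.hstack(out[::2]); cv2.imwrite("pics/ov.png",cv2.resize(top,(800,400)))
print(out[0].shape,top.shape)
E
```

```text
(600, 400, 3) (600, 1200, 3)
```

View pics/ov.png

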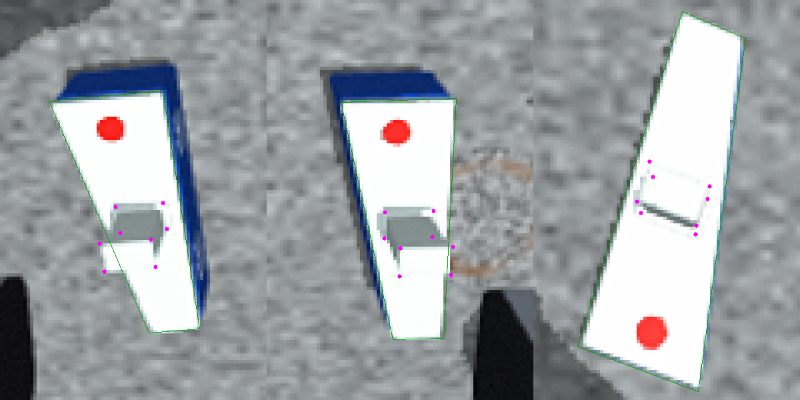

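```bash
python3 - <<'E'
from h import *
go([.4544,.0927,.15],185.15)
E
```

```text
linear [-0.2676, -0.1869, 0.3758] rot [-0.0003, 0.0003, -0.5299] dist 0.199 ang 95.4
```

Call:
carry_out(
  rows=[
    {"linear": [-0.268,-0.187,0.1],"delta_rot": [0,0,-0.53]},
    {"linear": [-0.268,-0.187,0.2],"delta_rot": [0,0,-0.53]},
    {"linear": [-0.268,-0.187,0.3],"delta_rot": [0,0,-0.53]},
    {"linear": [-0.268,-0.187,0.376],"delta_rot": [0,0,-0.53]},
    {"linear": [-0.268,-0.187,0.376],"delta_rot": [0,0,-0.53]},
    {"linear": [-0.268,-0.187,0.376],"delta_rot": [0,0,-0.53]},
    {"linear": [-0.268,-0.187,0.376],"delta_rot": [0,0,-0.53]},
    {"linear": [-0.268,-0.187,0.376],"delta_rot": [0,0,-0.53]},
  ],
  gripper=0.3,
  force=50,
)

```text
t: 4.15
eef_pos: [0.4544, 0.0934, 0.15]
eef_rot: [[-0.998, 0.067, 0.0], [0.067, 0.998, -0.001], [-0.0, -0.001, -1.0]]
wrist_force: [-0.6, 0.4, 0.5]
opening: 0.701
finger_force: 0.0
```

```bash
python3 - <<'E'
from h import *
print(status.get_obs()["joint_positions"].round(1))
go([.4544,.0927,.071],185.15)
E
```

```text
[ 21.7  22.9 -48.7 120.4  23.8  46.6  44.5]
linear [-0.0, -0.0015, 0.1974] rot [-0.0003, 0.0001, -0.0501] dist 0.079 ang 9.0
```

Call:
carry_out(
  rows=[
    {"linear": [0,-0.001,0.04],"delta_rot": [0,0,-0.05]},
    {"linear": [0,-0.001,0.1],"delta_rot": [0,0,-0.05]},
    {"linear": [0,-0.001,0.15],"delta_rot": [0,0,-0.05]},
    {"linear": [0,-0.001,0.197],"delta_rot": [0,0,-0.05]},
    {"linear": [0,-0.001,0.197],"delta_rot": [0,0,-0.05]},
    {"linear": [0,-0.001,0.197],"delta_rot": [0,0,-0.05]},
  ],
)

```text
t: 4.9
eef_pos: [0.4546, 0.094, 0.0717]
eef_rot: [[-0.996, -0.085, 0.001], [-0.085, 0.996, -0.0], [-0.001, -0.0, -1.0]]
wrist_force: [0.7, 0.3, -0.1]
opening: 0.701
finger_force: 0.0
```

Call:
carry_out(
  rows=[
    {"linear": [0,0,0],"delta_rot": [0,0,0]},
    {"linear": [0,0,0],"delta_rot": [0,0,0]},
    {"linear": [0,0,0],"delta_rot": [0,0,0]},
    {"linear": [0,0,0],"delta_rot": [0,0,0]},
    {"linear": [0,0,0],"delta_rot": [0,0,0]},
  ],
  gripper=1,
  force=50,
)

```text
t: 5.52
eef_pos: [0.4545, 0.0945, 0.0716]
eef_rot: [[-0.996, -0.086, 0.001], [-0.086, 0.996, -0.001], [-0.001, -0.001, -1.0]]
wrist_force: [-0.4, -1.0, 6.8]
opening: 0.128
finger_force: 49.9
```

```bash
python3 - <<'E'
from h import *
s=status.get_obs(); print(s["joint_positions"].round(1))
KE=cam("wrist"); a=vision.camera("wrist"); np.savez("w3.npz",a=a,K=KE[0],E=KE[1])
cv2.imwrite("pics/w3.png",a[:,:,::-1])
E
```

```text
[ 16.8  30.8 -44.1 123.2  34.6  38.9  43.7]
```

View pics/w3.png

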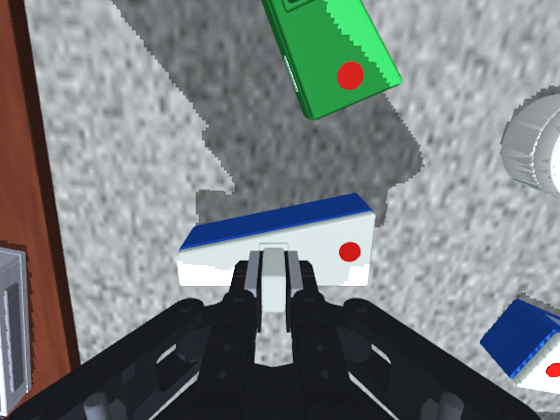

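```bash
python3 - <<'E'
from h import *
d=np.load("w3.npz"); K=(d["K"],d["E"]); s=status.get_obs()
q=p2w(K,[[374.5,213.5],[178.5,251]],.04)-s["eef_pos"]; Rm=s["eef_rot"]; print((q@Rm*1000).round(1), "expect x,y 29,55 / 5,-55")
y=np.radians(-7.8); Rt=np.array([[np.cos(y),-np.sin(y)],[np.sin(y),np.cos(y)]]); c=np.array([.531,-.178])
for n,v in (("B",38),("C",-1),("D",-40)): print(n,(c+Rt@[0,v/1000]).round(4))
t=c+Rt@[0,.038]; go([*t,.16],82.2)
E
```

```text
[[ 27.9  52.6  31.5]
 [  5.8 -53.2  31.6]] expect x,y 29,55 / 5,-55
B [ 0.5362 -0.1404]
C [ 0.5309 -0.179 ]
D [ 0.5256 -0.2176]
linear [-0.1531, -0.6026, -0.2206] rot [0.0001, 0.0003, 0.5707] dist 0.264 ang 102.7
```

Call:
carry_out(
  rows=[
    {"linear": [0,0,-0.1],"delta_rot": [0,0,0]},
    {"linear": [0,0,-0.25],"delta_rot": [0,0,0.05]},
    {"linear": [-0.03,-0.12,-0.25],"delta_rot": [0,0,0.1]},
    {"linear": [-0.06,-0.24,-0.25],"delta_rot": [0,0,0.16]},
    {"linear": [-0.09,-0.35,-0.25],"delta_rot": [0,0,0.22]},
    {"linear": [-0.12,-0.47,-0.25],"delta_rot": [0,0,0.28]},
    {"linear": [-0.153,-0.56,-0.25],"delta_rot": [0,0,0.34]},
    {"linear": [-0.153,-0.602,-0.25],"delta_rot": [0,0,0.4]},
  ],
)

```text
t: 6.58
eef_pos: [0.5361, -0.1426, 0.1705]
eef_rot: [[-0.386, 0.923, -0.0], [0.923, 0.386, -0.0], [-0.0, -0.0, -1.0]]
wrist_force: [0.1, 0.9, -2.1]
opening: 0.131
finger_force: 49.4
```

```bash
python3 - <<'E'
from h import *
s=status.get_obs(); print(s["joint_positions"].round(1))
go([.5362,-.1404,.12],82.2)
E
```

```text
[ 32.4  24.8 -30.2 108.7  15.9  50.6  17.1]
linear [0.005, 0.0024, 0.1264] rot [-0.0001, 0.0, 0.1694] dist 0.051 ang 30.5
```

Call:
carry_out(
  rows=[
    {"linear": [0.005,0.0025,0.0],"delta_rot": [0,0,0.06]},
    {"linear": [0.005,0.0025,0.03],"delta_rot": [0,0,0.12]},
    {"linear": [0.005,0.0025,0.08],"delta_rot": [0,0,0.17]},
    {"linear": [0.005,0.0025,0.126],"delta_rot": [0,0,0.17]},
    {"linear": [0.005,0.0025,0.126],"delta_rot": [0,0,0.17]},
    {"linear": [0.005,0.0025,0.126],"delta_rot": [0,0,0.17]},
  ],
)

```text
t: 7.32
eef_pos: [0.5362, -0.1377, 0.1209]
eef_rot: [[0.127, 0.992, 0.0], [0.992, -0.127, 0.0], [0.0, 0.0, -1.0]]
wrist_force: [0.9, -0.3, -2.1]
opening: 0.127
finger_force: 49.3
```

```bash
python3 - <<'E'
from h import *
go([.5362,-.1404,.0825],82.2)
KE=cam("wrist"); a=vision.camera("wrist"); np.savez("w4.npz",a=a,K=KE[0],E=KE[1])
cv2.imwrite("pics/w4.png",a[:,:,::-1])
E
```

```text
linear [-0.0067, 0.0008, 0.0961] rot [0.0001, -0.0001, 0.0029] dist 0.039 ang 0.5
```

View pics/w4.png

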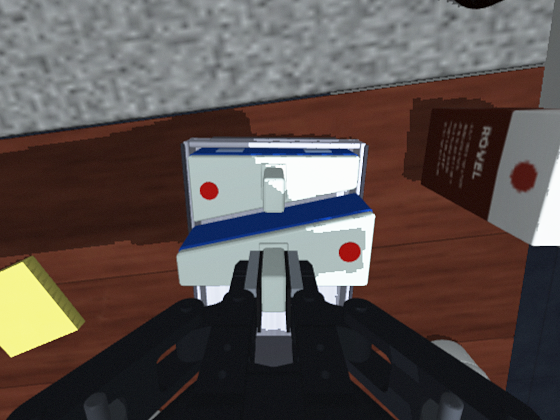

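```bash
python3 - <<'E'
from h import *
d=np.load("w4.npz"); K=(d["K"],d["E"]); s=status.get_obs(); Rm=s["eef_rot"]
f=lambda uv,z:((p2w(K,uv,z)-s["eef_pos"])@Rm*1000).round(1).tolist()
print("rim",f([[184,140],[366,140]],.03),"a fin top far/near",f([[267,168],[281,168]],.082),"a lid back",f([[196,155],[357,157]],.05), "a lid thick corner",f([[189,227]],.05))
E
```

```text
rim [[57.8, -61.6, 91.2], [57.9, 62.6, 91.3]] a fin top far/near [[49.3, -3.9, 39.2], [49.3, 3.5, 39.2]] a lid back [[50.9, -49.1, 71.2], [49.7, 51.9, 71.3]] a lid thick corner [[2.0, -57.9, 71.2]]
```

Call:
carry_out(
  rows=[
    {"linear": [-0.007,0,0.02],"delta_rot": [0,0,0.003]},
    {"linear": [-0.007,0,0.045],"delta_rot": [0,0,0.003]},
    {"linear": [-0.007,0,0.07],"delta_rot": [0,0,0.003]},
    {"linear": [-0.007,0,0.088],"delta_rot": [0,0,0.003]},
    {"linear": [-0.007,0,0.096],"delta_rot": [0,0,0.003]},
    {"linear": [-0.007,0,0.098],"delta_rot": [0,0,0.003]},
    {"linear": [-0.007,0,0.098],"delta_rot": [0,0,0.003]},
  ],
)

```text
t: 8.25
eef_pos: [0.5357, -0.1405, 0.0817]
eef_rot: [[0.138, 0.99, 0.0], [0.99, -0.138, -0.0], [-0.0, 0.0, -1.0]]
wrist_force: [-0.8, 0.8, 0.9]
opening: 0.13
finger_force: 49.8
```

Call:
carry_out(
  rows=[
    {"linear": [0,0,0],"delta_rot": [0,0,0]},
    {"linear": [0,0,0],"delta_rot": [0,0,0]},
    {"linear": [0,0,0],"delta_rot": [0,0,0]},
    {"linear": [0,0,-0.06],"delta_rot": [0,0,0]},
    {"linear": [0,0,-0.2],"delta_rot": [0,0,0]},
    {"linear": [0,0,-0.25],"delta_rot": [0,0,0]},
  ],
  gripper=0.3,
)

```text
t: 9.0
eef_pos: [0.5373, -0.1407, 0.1847]
eef_rot: [[0.138, 0.99, 0.005], [0.99, -0.138, -0.001], [-0.0, 0.005, -1.0]]
wrist_force: [-0.2, -0.2, 0.2]
opening: 0.699
finger_force: 0.0
```

```bash
python3 - <<'E'
from h import *
go([.5255,.3216,.16],159.7)
E
```

```text
linear [1.1406, -0.1886, 0.0605] rot [0.0012, 0.0011, -0.4312] dist 0.463 ang 77.6
```

Call:
carry_out(
  rows=[
    {"linear": [0.98,-0.189,0.05],"delta_rot": [0,0,-0.431]},
    {"linear": [0.98,-0.189,0.05],"delta_rot": [0,0,-0.431]},
    {"linear": [0.98,-0.189,0.05],"delta_rot": [0,0,-0.431]},
    {"linear": [0.98,-0.189,0.05],"delta_rot": [0,0,-0.431]},
    {"linear": [0.98,-0.189,0.05],"delta_rot": [0,0,-0.431]},
    {"linear": [0.98,-0.189,0.05],"delta_rot": [0,0,-0.431]},
    {"linear": [0.98,-0.189,0.05],"delta_rot": [0,0,-0.431]},
    {"linear": [0.98,-0.189,0.05],"delta_rot": [0,0,-0.431]},
  ],
)

```text
t: 10.0
eef_pos: [0.5139, 0.2607, 0.1615]
eef_rot: [[-0.94, 0.342, -0.0], [0.342, 0.94, 0.002], [0.001, 0.002, -1.0]]
wrist_force: [-0.0, -1.2, 0.8]
opening: 0.7
finger_force: 0.0
```

```bash
python3 - <<'E'
from h import *
print(status.get_obs()["joint_positions"].round(1))
go([.5255,.3216,.11],159.7)
E
```

```text
[  0.9  31.2 -44.9 105.6  26.6  54.3  14.1]
linear [0.0246, 0.1527, 0.1291] rot [0.0005, -0.0003, 0.0016] dist 0.081 ang 0.3
```

Call:
carry_out(
  rows=[
    {"linear": [0.025,0.153,0.06],"delta_rot": [0,0,0]},
    {"linear": [0.025,0.153,0.129],"delta_rot": [0,0,0]},
    {"linear": [0.025,0.153,0.129],"delta_rot": [0,0,0]},
    {"linear": [0.025,0.153,0.129],"delta_rot": [0,0,0]},
  ],
)

```text
t: 10.5
eef_pos: [0.5274, 0.3174, 0.1106]
eef_rot: [[-0.937, 0.35, 0.001], [0.35, 0.937, -0.001], [-0.001, -0.001, -1.0]]
wrist_force: [-0.1, 0.1, 1.1]
opening: 0.701
finger_force: 0.0
```

```bash
python3 - <<'E'
from h import *
go([.5255,.3216,.0715],159.7)
E
```

```text
linear [0.0082, 0.0082, 0.0976] rot [-0.0002, 0.0003, -0.001] dist 0.039 ang 0.2
```

Call:
carry_out(
  rows=[
    {"linear": [0.008,0.008,0.04],"delta_rot": [0,0,0]},
    {"linear": [0.008,0.008,0.08],"delta_rot": [0,0,0]},
    {"linear": [0.008,0.008,0.0975],"delta_rot": [0,0,0]},
    {"linear": [0.008,0.008,0.0975],"delta_rot": [0,0,0]},
  ],
)

```text
t: 11.0
eef_pos: [0.5243, 0.3227, 0.07]
eef_rot: [[-0.938, 0.347, -0.001], [0.347, 0.938, -0.001], [0.001, -0.001, -1.0]]
wrist_force: [-0.4, -0.3, 0.2]
opening: 0.699
finger_force: 0.0
```

Call:
carry_out(
  rows=[
    {"linear": [0,0,0],"delta_rot": [0,0,0]},
    {"linear": [0,0,0],"delta_rot": [0,0,0]},
    {"linear": [0,0,0],"delta_rot": [0,0,0]},
    {"linear": [0,0,0],"delta_rot": [0,0,0]},
    {"linear": [0,0,0],"delta_rot": [0,0,0]},
  ],
  gripper=1,
)

```text
t: 11.62
eef_pos: [0.525, 0.3234, 0.0714]
eef_rot: [[-0.938, 0.347, 0.001], [0.347, 0.938, 0.0], [-0.001, 0.001, -1.0]]
wrist_force: [-0.9, -0.3, 4.2]
opening: 0.13
finger_force: 49.4
```

```bash
python3 - <<'E'
from h import *
s=status.get_obs(); KE=cam("wrist"); a=vision.camera("wrist"); np.savez("w5.npz",a=a,K=KE[0],E=KE[1])
Rm=np.array(s["eef_rot"]); p=s["eef_pos"]
# expected: tool=cass-90, straight side is towards tool +x. fit lid
yaw=np.arctan2(Rm[1,0],Rm[0,0])+np.pi/2
u=w2p(KE,[*p[:2],.04])[0]
wm=((a.min(2)>150)|((a[:,:,0]>180)&(a[:,:,1]<90))).astype(np.uint8)
# blue/white corner of the lid's straight back edge
q=w2p(KE,[[*(p+Rm@np.array([.017,sy*.055,0]))[:2],.04] for sy in(-1,1)]); print("expected back corners",q.round(1))
c=tuple(int(v) for v in q.mean(0)); 
g=a[c[1]-60:c[1]+60,c[0]-120:c[0]+120,::-1]; cv2.imwrite("pics/w5.png",cv2.resize(g,(800,400),interpolation=cv2.INTER_CUBIC)); print("origin",c[0]-120,c[1]-60,"scale 3.333")
go([.5309,-.179,.18],82.2)
E
```

```text
expected back corners [[173.1 231.8]
 [377.1 231.8]]
origin 155 171 scale 3.333
linear [-0.4504, -1.1723, -0.2721] rot [0.0003, 0.0, 0.4304] dist 0.514 ang 77.5
```

View pics/w5.png

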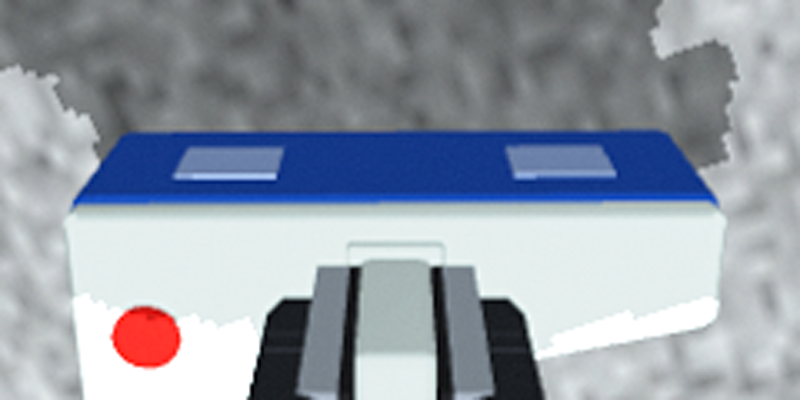

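Call:
carry_out(
  rows=[
    {"linear": [0,0,-0.1],"delta_rot": [0,0,0]},
    {"linear": [0,0,-0.25],"delta_rot": [0,0,0.03]},
    {"linear": [-0.06,-0.15,-0.272],"delta_rot": [0,0,0.08]},
    {"linear": [-0.11,-0.29,-0.272],"delta_rot": [0,0,0.14]},
    {"linear": [-0.17,-0.44,-0.272],"delta_rot": [0,0,0.2]},
    {"linear": [-0.22,-0.58,-0.272],"delta_rot": [0,0,0.26]},
    {"linear": [-0.28,-0.73,-0.272],"delta_rot": [0,0,0.32]},
    {"linear": [-0.34,-0.88,-0.272],"delta_rot": [0,0,0.38]},
  ],
)

```text
t: 12.68
eef_pos: [0.529, -0.0521, 0.1794]
eef_rot: [[-0.021, 1.0, -0.001], [1.0, 0.021, -0.0], [-0.0, -0.001, -1.0]]
wrist_force: [-0.1, 0.6, -1.5]
opening: 0.132
finger_force: 49.3
```

```bash
python3 - <<'E'
from h import *
go([.5309,-.179,.18],82.2)
E
```

```text
linear [-0.3172, -0.002, -0.0015] rot [-0.0002, 0.0001, 0.05] dist 0.127 ang 9.0
```

Call:
carry_out(
  rows=[
    {"linear": [-0.12,-0.002,0],"delta_rot": [0,0,0.05]},
    {"linear": [-0.24,-0.002,0],"delta_rot": [0,0,0.05]},
    {"linear": [-0.317,-0.002,0],"delta_rot": [0,0,0.05]},
    {"linear": [-0.317,-0.002,0.08],"delta_rot": [0,0,0.05]},
    {"linear": [-0.317,-0.002,0.15],"delta_rot": [0,0,0.05]},
    {"linear": [-0.317,-0.002,0.15],"delta_rot": [0,0,0.05]},
    {"linear": [-0.317,-0.002,0.15],"delta_rot": [0,0,0.05]},
  ],
)

```text
t: 13.55
eef_pos: [0.5328, -0.1766, 0.1203]
eef_rot: [[0.129, 0.992, 0.001], [0.992, -0.129, -0.0], [0.0, 0.001, -1.0]]
wrist_force: [0.3, 0.5, -1.0]
opening: 0.126
finger_force: 49.3
```

```bash
python3 - <<'E'
from h import *
go([.5309,-.179,.0814],82.2)
KE=cam("wrist"); a=vision.camera("wrist"); np.savez("w6.npz",a=a,K=KE[0],E=KE[1])
cv2.imwrite("pics/w6.png",a[:,:,::-1])
E
```

```text
linear [-0.0065, -0.004, 0.0974] rot [0.0002, -0.0, 0.002] dist 0.039 ang 0.4
```

View pics/w6.png

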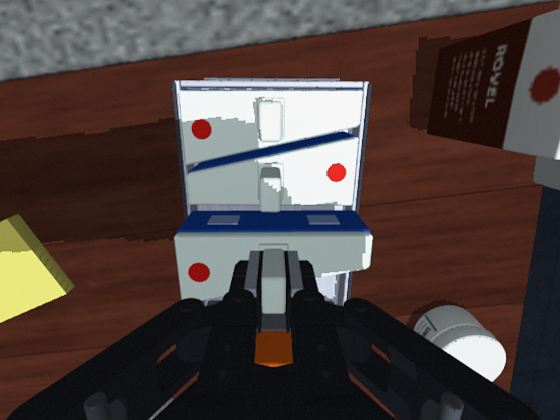

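```bash
python3 - <<'E'
from h import *
d=np.load("w6.npz"); K=(d["K"],d["E"]); s=status.get_obs(); Rm=s["eef_rot"]
f=lambda uv,z:((p2w(K,uv,z)-s["eef_pos"])@Rm*1000).round(1).tolist()
print("rim",f([[174.5,82],[369,82]],.03),"B lid slant corners",f([[187,171],[359,138]],.05),"a thick",f([[185,169],[357,131]],.05),"B fin back",f([[263,167],[279,167]],.082))
E
```

```text
rim [[94.5, -64.2, 90.7], [94.5, 60.6, 90.9]] B lid slant corners [[40.8, -55.6, 70.7], [61.4, 51.8, 70.8]] a thick [[42.1, -56.8, 70.7], [65.6, 50.2, 70.8]] B fin back [[49.9, -6.1, 38.8], [49.9, 2.3, 38.8]]
```

Call:
carry_out(
  rows=[
    {"linear": [-0.006,-0.004,0.02],"delta_rot": [0,0,0.002]},
    {"linear": [-0.006,-0.004,0.045],"delta_rot": [0,0,0.002]},
    {"linear": [-0.006,-0.004,0.07],"delta_rot": [0,0,0.002]},
    {"linear": [-0.006,-0.004,0.088],"delta_rot": [0,0,0.002]},
    {"linear": [-0.006,-0.004,0.096],"delta_rot": [0,0,0.002]},
    {"linear": [-0.006,-0.004,0.099],"delta_rot": [0,0,0.002]},
    {"linear": [-0.006,-0.004,0.099],"delta_rot": [0,0,0.002]},
  ],
)

```text
t: 14.48
eef_pos: [0.53, -0.1787, 0.0814]
eef_rot: [[0.136, 0.991, -0.001], [0.991, -0.136, -0.001], [-0.001, -0.001, -1.0]]
wrist_force: [-7.1, 1.2, 14.6]
opening: 0.129
finger_force: 51.6
```

Call:
carry_out(
  rows=[
    {"linear": [0,0,-0.002],"delta_rot": [0,0,0]},
    {"linear": [0,0,-0.002],"delta_rot": [0,0,0]},
    {"linear": [0,0,-0.002],"delta_rot": [0,0,0]},
    {"linear": [0,0,-0.06],"delta_rot": [0,0,0]},
    {"linear": [0,0,-0.2],"delta_rot": [0,0,0]},
    {"linear": [0,0,-0.25],"delta_rot": [0,0,0]},
  ],
  gripper=0.3,
)

```text
t: 15.22
eef_pos: [0.5322, -0.1791, 0.1831]
eef_rot: [[0.136, 0.991, 0.004], [0.991, -0.136, -0.001], [-0.0, 0.004, -1.0]]
wrist_force: [-0.6, -0.4, 1.0]
opening: 0.701
finger_force: 0.0
```

```bash
python3 - <<'E'
from h import *
go([.6199,.0952,.15],181.8)
E
```

```text
linear [0.7093, 0.1238, 0.0829] rot [0.0009, 0.0013, -0.5534] dist 0.29 ang 99.6
```

Call:
carry_out(
  rows=[
    {"linear": [0.709,0.124,0],"delta_rot": [0,0,-0.553]},
    {"linear": [0.709,0.124,0],"delta_rot": [0,0,-0.553]},
    {"linear": [0.709,0.124,0],"delta_rot": [0,0,-0.553]},
    {"linear": [0.709,0.124,0],"delta_rot": [0,0,-0.553]},
    {"linear": [0.709,0.124,0],"delta_rot": [0,0,-0.553]},
    {"linear": [0.709,0.124,0],"delta_rot": [0,0,-0.553]},
    {"linear": [0.709,0.124,0.08],"delta_rot": [0,0,-0.553]},
    {"linear": [0.709,0.124,0.12],"delta_rot": [0,0,-0.553]},
  ],
)

```text
t: 16.23
eef_pos: [0.6176, 0.095, 0.1304]
eef_rot: [[-0.98, 0.199, -0.002], [0.2, 0.98, -0.001], [0.002, -0.001, -1.0]]
wrist_force: [-0.4, 0.2, -0.4]
opening: 0.694
finger_force: 0.0
```

```bash
python3 - <<'E'
from h import *
print(status.get_obs()["joint_positions"].round(1))
go([.6199,.0952,.11],181.8)
E
```

```text
[ 16.1  37.4 -42.8 100.   30.3  54.9  39.6]
linear [-0.0056, 0.0017, 0.051] rot [-0.0002, -0.0005, -0.0739] dist 0.021 ang 13.3
```

Call:
carry_out(
  rows=[
    {"linear": [-0.005,0.002,0],"delta_rot": [0,0,-0.074]},
    {"linear": [-0.005,0.002,0.05],"delta_rot": [0,0,-0.074]},
    {"linear": [-0.005,0.002,0.05],"delta_rot": [0,0,-0.074]},
    {"linear": [-0.005,0.002,0.05],"delta_rot": [0,0,-0.074]},
    {"linear": [-0.005,0.002,0.05],"delta_rot": [0,0,-0.074]},
  ],
)

```text
t: 16.85
eef_pos: [0.6206, 0.0959, 0.1126]
eef_rot: [[-1.0, -0.024, 0.001], [-0.024, 1.0, -0.0], [-0.001, -0.0, -1.0]]
wrist_force: [-0.1, 0.7, -0.5]
opening: 0.695
finger_force: 0.0
```

```bash
python3 - <<'E'
from h import *
go([.6199,.0952,.0715],181.8)
E
```

```text
linear [0.0018, -0.0017, 0.1028] rot [-0.0, 0.0003, -0.0022] dist 0.041 ang 0.4
```

Call:
carry_out(
  rows=[
    {"linear": [0.002,-0.002,0.04],"delta_rot": [0,0,-0.002]},
    {"linear": [0.002,-0.002,0.08],"delta_rot": [0,0,-0.002]},
    {"linear": [0.002,-0.002,0.101],"delta_rot": [0,0,-0.002]},
    {"linear": [0.002,-0.002,0.101],"delta_rot": [0,0,-0.002]},
  ],
)

```text
t: 17.35
eef_pos: [0.6189, 0.0947, 0.0705]
eef_rot: [[-0.999, -0.032, -0.002], [-0.032, 0.999, -0.0], [0.002, -0.0, -1.0]]
wrist_force: [-1.3, 0.5, -0.1]
opening: 0.7
finger_force: 0.0
```

Call:
carry_out(
  rows=[
    {"linear": [0,0,0],"delta_rot": [0,0,0]},
    {"linear": [0,0,0],"delta_rot": [0,0,0]},
    {"linear": [0,0,0],"delta_rot": [0,0,0]},
    {"linear": [0,0,0],"delta_rot": [0,0,0]},
    {"linear": [0,0,0],"delta_rot": [0,0,0]},
  ],
  gripper=1,
)

```text
t: 17.98
eef_pos: [0.6201, 0.095, 0.0723]
eef_rot: [[-1.0, -0.032, 0.001], [-0.032, 1.0, 0.0], [-0.001, 0.0, -1.0]]
wrist_force: [-0.8, -1.0, 4.6]
opening: 0.133
finger_force: 49.5
```

```bash
python3 - <<'E'
from h import *
s=status.get_obs(); KE=cam("wrist"); a=vision.camera("wrist"); Rm=np.array(s["eef_rot"]); p=np.array(s["eef_pos"])
# rows where blue slant face meets lid, at tool y=-40,40 (expected slant edge x = .005+(y+.055)*.2182)
for ty in(-.045,-.03,.04,.05):
  xs=np.linspace(-.02,.05,141); u=w2p(KE,[[*(p+Rm@np.array([x,ty,0]))[:2],.04] for x in xs])
  v=np.array([a[int(round(q[1])),int(round(q[0]))] for q in u]).astype(int); blue=(v[:,2]-v[:,0])>50
  print(ty,"edge",xs[blue].min() if blue.any() else None,"expected",.005+(ty+.055)*.2182)
go([.5256,-.2176,.18],82.2)
E
```

```text
-0.045 edge 0.009000000000000001 expected 0.007182000000000001
-0.03 edge 0.012 expected 0.010455
0.04 edge 0.028 expected 0.025729000000000002
0.05 edge 0.030000000000000002 expected 0.027911000000000005
linear [0.2604, -0.7735, -0.2695] rot [0.0003, 0.0002, 0.5534] dist 0.344 ang 99.6
```

Call:
carry_out(
  rows=[
    {"linear": [0,0,-0.1],"delta_rot": [0,0,0]},
    {"linear": [0,0,-0.25],"delta_rot": [0,0,0]},
    {"linear": [0.02,-0.08,-0.32],"delta_rot": [0,0,0.05]},
    {"linear": [0.06,-0.2,-0.32],"delta_rot": [0,0,0.1]},
    {"linear": [0.11,-0.33,-0.32],"delta_rot": [0,0,0.16]},
    {"linear": [0.155,-0.46,-0.32],"delta_rot": [0,0,0.22]},
    {"linear": [0.2,-0.59,-0.32],"delta_rot": [0,0,0.28]},
    {"linear": [0.25,-0.72,-0.32],"delta_rot": [0,0,0.34]},
  ],
)

```text
t: 19.02
eef_pos: [0.5274, -0.1978, 0.1992]
eef_rot: [[-0.507, 0.862, -0.001], [0.862, 0.507, 0.0], [0.001, -0.001, -1.0]]
wrist_force: [0.1, 0.6, -2.4]
opening: 0.134
finger_force: 49.1
```

```bash
python3 - <<'E'
from h import *
go([.5252,-.2201,.12],82.2)
E
```

```text
linear [-0.0454, -0.0329, 0.198] rot [-0.0003, -0.0001, 0.2127] dist 0.082 ang 38.3
```

Call:
carry_out(
  rows=[
    {"linear": [-0.045,-0.033,0],"delta_rot": [0,0,0.06]},
    {"linear": [-0.045,-0.033,0],"delta_rot": [0,0,0.12]},
    {"linear": [-0.045,-0.033,0],"delta_rot": [0,0,0.18]},
    {"linear": [-0.045,-0.033,0.08],"delta_rot": [0,0,0.213]},
    {"linear": [-0.045,-0.033,0.16],"delta_rot": [0,0,0.213]},
    {"linear": [-0.045,-0.033,0.198],"delta_rot": [0,0,0.213]},
    {"linear": [-0.045,-0.033,0.198],"delta_rot": [0,0,0.213]},
    {"linear": [-0.045,-0.033,0.198],"delta_rot": [0,0,0.213]},
  ],
)

```text
t: 20.02
eef_pos: [0.5274, -0.2186, 0.1215]
eef_rot: [[0.13, 0.991, 0.001], [0.991, -0.13, -0.0], [-0.0, 0.002, -1.0]]
wrist_force: [0.8, 0.9, -1.1]
opening: 0.127
finger_force: 49.1
```

```bash
python3 - <<'E'
from h import *
go([.5252,-.2201,.0823],82.2)
KE=cam("wrist"); a=vision.camera("wrist"); np.savez("w7.npz",a=a,K=KE[0],E=KE[1])
cv2.imwrite("pics/w7.png",a[:,:,::-1])
E
```

```text
linear [-0.0045, -0.005, 0.0979] rot [0.0005, 0.0001, 0.0017] dist 0.039 ang 0.3
```

View pics/w7.png

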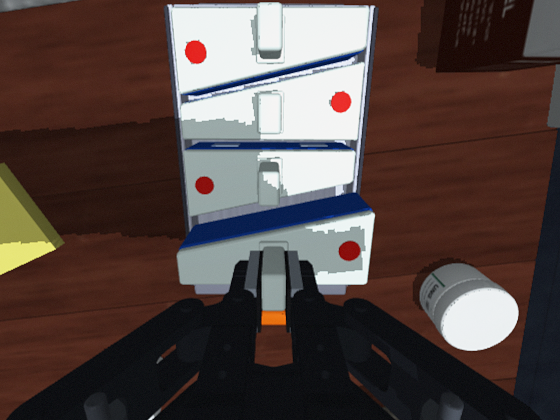

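Call:
carry_out(
  rows=[
    {"linear": [-0.004,-0.004,0.02],"delta_rot": [0,0,0.002]},
    {"linear": [-0.004,-0.004,0.045],"delta_rot": [0,0,0.002]},
    {"linear": [-0.004,-0.004,0.07],"delta_rot": [0,0,0.002]},
    {"linear": [-0.004,-0.004,0.088],"delta_rot": [0,0,0.002]},
    {"linear": [-0.004,-0.004,0.096],"delta_rot": [0,0,0.002]},
    {"linear": [-0.004,-0.004,0.098],"delta_rot": [0,0,0.002]},
    {"linear": [-0.004,-0.004,0.098],"delta_rot": [0,0,0.002]},
  ],
)

```text
t: 20.95
eef_pos: [0.5243, -0.2195, 0.0823]
eef_rot: [[0.137, 0.991, -0.002], [0.991, -0.137, -0.0], [-0.001, -0.001, -1.0]]
wrist_force: [-6.5, 2.8, 11.6]
opening: 0.129
finger_force: 51.1
```

Call:
carry_out(
  rows=[
    {"linear": [0,0,-0.002],"delta_rot": [0,0,0]},
    {"linear": [0,0,-0.002],"delta_rot": [0,0,0]},
    {"linear": [0,0,-0.002],"delta_rot": [0,0,0]},
    {"linear": [0,0,-0.06],"delta_rot": [0,0,0]},
    {"linear": [0,0,-0.15],"delta_rot": [0,0,0]},
    {"linear": [0,0,-0.17],"delta_rot": [0,0,0]},
  ],
  gripper=0.3,
)

```text
t: 21.7
eef_pos: [0.5263, -0.2201, 0.1514]
eef_rot: [[0.137, 0.991, 0.004], [0.991, -0.137, -0.001], [-0.001, 0.004, -1.0]]
wrist_force: [-0.1, 0.3, -0.2]
opening: 0.698
finger_force: 0.0
```

```bash
python3 - <<'E'
from h import *
go([.5147,-.2969,.15],82.2); go([.5147,-.2969,.083],82.2)
E
```

```text
linear [-0.1941, -0.0024, 0.0036] rot [0.0012, 0.0002, -0.0003] dist 0.078 ang 0.2
linear [-0.194, -0.003, 0.1711] rot [0.0012, 0.0002, -0.0003] dist 0.103 ang 0.2
```

Call:
carry_out(
  rows=[
    {"linear": [-0.1,0,0],"delta_rot": [0,0,0]},
    {"linear": [-0.2,0,0],"delta_rot": [0,0,0]},
    {"linear": [-0.2,0,0],"delta_rot": [0,0,0]},
    {"linear": [-0.2,0,0.08],"delta_rot": [0,0,0]},
    {"linear": [-0.2,0,0.16],"delta_rot": [0,0,0]},
    {"linear": [-0.2,0,0.17],"delta_rot": [0,0,0]},
    {"linear": [-0.2,0,0.17],"delta_rot": [0,0,0]},
  ],
  gripper=1,
)

```text
t: 22.58
eef_pos: [0.5142, -0.2984, 0.0815]
eef_rot: [[0.136, 0.991, -0.0], [0.991, -0.136, 0.0], [0.0, -0.0, -1.0]]
wrist_force: [-1.3, 0.7, 0.2]
opening: 0.0
finger_force: 0.0
```

```bash
python3 - <<'E'
from h import *
y=np.radians(-7.8); Rt=np.array([[np.cos(y),-np.sin(y)],[np.sin(y),np.cos(y)]]); c=np.array([.531,-.178])
print("tray xy",Rt.T@(status.get_obs()["eef_pos"][:2]-c))
for v in(-80,-68): go([*(c+Rt@[0,v/1000]),.083],82.2)
E
```

```text
tray xy [-0.00028034 -0.12160239]
linear [0.104, 0.0007, -0.0038] rot [-0.0, -0.0001, -0.0001] dist 0.042 ang 0.0
linear [0.134, 0.0007, -0.0037] rot [-0.0, -0.0001, -0.0001] dist 0.054 ang 0.0
```

Call:
carry_out(
  rows=[
    {"linear": [0.025,0,0],"delta_rot": [0,0,0]},
    {"linear": [0.045,0,0],"delta_rot": [0,0,0]},
    {"linear": [0.06,0,0],"delta_rot": [0,0,0]},
    {"linear": [0.075,0,0],"delta_rot": [0,0,0]},
    {"linear": [0.09,0,0],"delta_rot": [0,0,0]},
    {"linear": [0.105,0,0],"delta_rot": [0,0,0]},
    {"linear": [0.12,0,0],"delta_rot": [0,0,0]},
    {"linear": [0.12,0,0],"delta_rot": [0,0,0]},
  ],
)

```text
t: 23.58
eef_pos: [0.5206, -0.2508, 0.0813]
eef_rot: [[0.136, 0.991, 0.0], [0.991, -0.136, 0.0], [0.0, -0.0, -1.0]]
wrist_force: [-0.2, -2.1, 0.4]
opening: -0.004
finger_force: 0.7
```

Call:
carry_out(
  rows=[
    {"linear": [0.005,0,0],"delta_rot": [0,0,0]},
    {"linear": [0.01,0,0],"delta_rot": [0,0,0]},
    {"linear": [0.014,0,0],"delta_rot": [0,0,0]},
    {"linear": [0.017,0,0],"delta_rot": [0,0,0]},
    {"linear": [0.017,0,0],"delta_rot": [0,0,0]},
  ],
)

```text
t: 24.2
eef_pos: [0.5212, -0.2454, 0.0812]
eef_rot: [[0.137, 0.991, -0.0], [0.991, -0.137, -0.001], [-0.001, -0.0, -1.0]]
wrist_force: [0.6, -5.6, 1.6]
opening: 0.001
finger_force: 2.5
```

Call:
carry_out(
  rows=[
    {"linear": [0.005,0,0],"delta_rot": [0,0,0]},
    {"linear": [0.01,0,0],"delta_rot": [0,0,0]},
    {"linear": [0.01,0,0],"delta_rot": [0,0,0]},
  ],
)

```text
t: 24.58
eef_pos: [0.5217, -0.2422, 0.0813]
eef_rot: [[0.138, 0.99, -0.0], [0.99, -0.138, -0.002], [-0.002, 0.0, -1.0]]
wrist_force: [0.0, -6.3, 0.4]
opening: 0.003
finger_force: 3.4
```

Call:
carry_out(
  rows=[
    {"linear": [0.005,0,0],"delta_rot": [0,0,0]},
    {"linear": [0.01,0,0],"delta_rot": [0,0,0]},
    {"linear": [0.01,0,0],"delta_rot": [0,0,0]},
  ],
)

```text
t: 24.95
eef_pos: [0.5216, -0.242, 0.0813]
eef_rot: [[0.141, 0.99, -0.0], [0.99, -0.141, -0.005], [-0.005, 0.001, -1.0]]
wrist_force: [-0.4, -14.7, -1.0]
opening: 0.0
finger_force: 7.7
```

Call:
carry_out(
  rows=[
    {"linear": [0.006,0,0],"delta_rot": [0,0,0]},
    {"linear": [0.012,0,0],"delta_rot": [0,0,0]},
    {"linear": [0.012,0,0],"delta_rot": [0,0,0]},
    {"linear": [0.012,0,0],"delta_rot": [0,0,0]},
  ],
)

```text
t: 25.45
eef_pos: [0.5216, -0.2419, 0.0814]
eef_rot: [[0.144, 0.99, -0.0], [0.989, -0.144, -0.01], [-0.01, 0.001, -1.0]]
wrist_force: [-0.6, -26.1, -3.1]
opening: -0.008
finger_force: 12.8
```

Call:
carry_out(
  rows=[
    {"linear": [-0.03,0,0],"delta_rot": [0,0,0]},
    {"linear": [-0.1,0,0],"delta_rot": [0,0,0]},
    {"linear": [-0.1,0,-0.1],"delta_rot": [0,0,0]},
    {"linear": [-0.1,0,-0.3],"delta_rot": [0,0,0]},
    {"linear": [0.1,0,-0.45],"delta_rot": [0,0,0]},
    {"linear": [0.22,0,-0.45],"delta_rot": [0,0,0]},
    {"linear": [0.22,0,-0.45],"delta_rot": [0,0,0]},
    {"linear": [0.22,0,-0.45],"delta_rot": [0,0,0]},
  ],
)

```text
t: 26.45
eef_pos: [0.5356, -0.1407, 0.262]
eef_rot: [[0.13, 0.991, 0.001], [0.991, -0.13, 0.002], [0.002, 0.001, -1.0]]
wrist_force: [-0.0, -0.2, -0.7]
opening: -0.001
finger_force: 0.0
```

```bash
python3 - <<'E'
from h import *
KE=cam("wrist"); a=vision.camera("wrist"); np.savez("w8.npz",a=a,K=KE[0],E=KE[1])
cv2.imwrite("pics/w8.png",a[:,:,::-1])
print(status.get_obs()["eef_pos"])
E
```

```text
[ 0.5348975  -0.14318568  0.26102801]
```

View pics/w8.png

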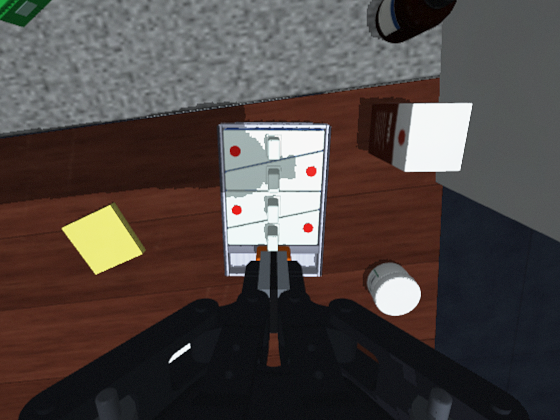

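The last picture shows the four cassettes closed up head to tail. Their lids form one rectangle, roughly columns 225–325 and rows 130–247, with the plate tight against the last one and everything flat. The arm is clear, so I'm handing in.

```bash
python3 -c "
from cell import hand_in; print(hand_in())"
```

```text
the job is handed in; nothing more can be done
None
```

I packed the three loose cassettes head to tail beside the first one, pushed the plate firmly up against the row (about 26 N, plate at about 0.040 m), and handed the job in at about 26 s; no verdict came back.

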